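# Make up a two-piece order on the blue tray

## Robot

A 6-joint arm with a two-finger parallel gripper is mounted at the origin on the work surface. World frame = base frame: x ahead of the robot, y to its left, z up, the work surface at z = 0. Lengths are in m, angles in rad, forces in N, time in s.
With the tool pointing down it reaches from about 0.375 to 0.925 m from the base axis. Payload 5.7 kg.
Tool frame: the origin (TCP) lies on the mounting face of the last link; the fingertips stand 182 mm ahead of it and the grasp point (between the pads) lies 163 mm ahead of it; z points along the fingers, y is the line along which they close (so a half turn about z gives the same grasp; the last joint's range is limited). The gripper opens to 88 mm and grips with 3 to 60 N. Pads are 20 mm wide; open, the fingers measure 115 mm over their backs; the gripper's body (75 mm by 178 mm) begins 61 mm behind the grasp point.
Start: joints at [-1.43, 0.359, 1.51, -0, 1.272, -0.115], TCP at [0.152, -0.58, 0.405] pointing down, gripper open.
Joint ranges: [-2.97, 2.97], [-1.01, 2.36], [0.21, 2.38], [-0.96, 4.11], [0.2, 2.71], [-2.98, 2.98]. Speed limits (rad/s): [2.39, 2.39, 3.14, 3.14, 3.14, 3.14].

## Interface

Orientations are given as a unit quaternion [w, x, y, z].
In Python, from station import bot, read_camera, sign_off, sense gives the robot as it stands (bot), with the cameras as plain functions, the job as plain functions and the readings as plain functions.
- The arm moves only by the tool drive_effector, called after "Emit:" as a command line: name --argument value ..., lists and objects as JSON in quotes. Schema: {"type":"object","properties":{"plan":{"type":"string"},"only":{"type":"string"},"quiet":{"type":"boolean"},"lines":{"type":"string"}},"required":["plan"],"additionalProperties":false}. plan is a string of 1 to 8 rows, parted by semicolons, with the numbers parted by commas; each row has 7 numbers: the finger opening in m, then dx, dy, dz in normalised numbers (1 is 1 m), then a rotation vector rx, ry, rz in fractions of the full range, 1 being 360 degrees; each row is the pose to reach, as a shift and turn from the pose commanded when the call began, along the tool's axes at that moment; what a row does not reach only later rows make up. A row lasts 1/8 s, in which the tool goes at most 0.0625 m and 0.188 rad, less where a joint would pass 70% of its speed; a pose out of reach is approached as far as the arm can. The fingers move at their own pace and stop on an object; the grip force is fixed at half the most. Time passes only in rows, so rows that do not move let the fingers close. The tool returns the time, the measured TCP pose, the force, the opening and the grip force at its end. only (a regular expression) keeps the lines of the reply that match it, lines (a string "A,B") keeps lines A to B, and quiet returns only ok. A shift or turn number past 1, either way, is cut back to 1. Input that does not fit is refused with a message, and nothing moves.
- sense(): the state, without advancing time (a new reading comes with each control period).
- read_camera(name): name is "side" or "top" or "wrist"; returns a dict with "pixels" (420x560x3 uint8, red, green, blue), "intrinsics" (3x3 intrinsics, pixels), "D" ([k1, k2, p1, p2, k3] as OpenCV has them; the pictures are not rectified), "xyz" and "attitude" of the camera in the world. Camera axes: x right, y down, z forward; pixel columns grow to the right and rows downward; lengths in m; the calibration is good to about 2 mm. A picture is of the moment at which its call begins. There is no depth.
- sign_off(): hands the job in; it is judged then, once.
The state is a dict: "time_s": time; "qpos": joint angles; "qvel": joint speeds; "effort": joint torques, N m; "tool_pos": TCP position; "tcp_rot": TCP orientation; "ft_force": force on the tool from outside, world axes, zero at the start; "wrist_torque": the same for the moment, N m; "finger_gap": finger opening in m; "finger_force": force on a finger pad.
Only numpy, scipy, OpenCV 4.12 (cv2) and the standard library are available. Lean on these libraries where they do the work, as an engineer would, in place of code of your own. Each camera call takes 0.05 s, during which the arm holds its last target. There are 200 camera calls.

## Task

An order is ready in the cosmetics workshop: pick the amber bottle with the black cap and the white jar with the green lid out of the things on the table and stand both on the blue tray, wherever you like on it. Set them down gently, without dropping or tipping them over, so that each stands upright with its whole foot on the tray's floor. Leave the amber bottle with the white cap where it stands.

Things in the scene. Friction and masses are not known exactly. Their poses are not given: they have to be found in the camera images.
- amber_bottle: Loose round amber glass bottle with a BLACK cap and pale label, upright, about 0.13 kg. Straight body 44 mm in diameter up to 66 mm, then a shoulder and narrow neck; cap 28 mm in diameter from 78 to 96 mm (the top). Origin: centre of its underside; z up along its axis; yaw has no meaning. Grip the straight body, 45 to 60 mm above the foot.
- green_lid_jar: Loose squat white plastic jar with a GREEN lid as wide as the jar, upright, about 0.12 kg. 56 mm in diameter over its whole height of 58 mm; the lid is the top 18 mm. Origin: centre of its underside; z up along its axis; yaw has no meaning. Grip it about 42 mm above the foot. A like jar with a BLUE lid is a bystander.
- tray: Fixed flat blue plastic tray, 280 mm long (its x axis) by 190 mm wide (its y axis), with a 4 mm thick floor and a low rim around it 14 mm high in all and 4 mm thick. Empty at the start. Origin: centre of its underside, on the table; the floor's top lies 4 mm above it. It is turned by up to 20 degrees.
- white_cap_bottle: Loose bystander: an amber bottle of the very same shape and size (44 mm in diameter, 96 mm high) but with a WHITE cap. It stays where it is. Origin: centre of its underside; z up.

How it is judged:
At the end, for the whole second after the job is handed in: The black-capped amber bottle and the green-lidded jar both stand released and at rest on the tray's floor, each with its whole foot inside the rim and upright within 10 degrees; the white-capped amber bottle still stands upright within 30 mm of where it was (x of amber_bottle in the frame of tray between -0.116 and 0.116 m and y of amber_bottle in the frame of tray between -0.071 and 0.071 m and z of amber_bottle in the frame of tray between 0 and 0.009 m and angle between each of amber_bottle, green_lid_jar, white_cap_bottle's own z axis and vertical below 0.18 rad and linear speed of each of amber_bottle, green_lid_jar below 0.02 m/s and angular speed of each of amber_bottle, green_lid_jar below 0.3 rad/s and contact force between each of amber_bottle, green_lid_jar and the fingers below 0.05 N and x of green_lid_jar in the frame of tray between -0.11 and 0.11 m and y of green_lid_jar in the frame of tray between -0.065 and 0.065 m and z of green_lid_jar in the frame of tray between 0 and 0.009 m and distance of white_cap_bottle from where it was at the start of the episode below 0.03 m); the robot touches nothing.
It fails at once if the black-capped amber bottle or the green-lidded jar is tipped over (leans more than 34 degrees) (angle between any of amber_bottle, green_lid_jar's own z axis and vertical above 0.6 rad).
It fails at once if the bottle or the jar is dropped (falls freely from more than about 25 mm) ((contact force between amber_bottle and anything else below 0.05 N and linear speed of amber_bottle above 0.7 m/s) or (contact force between green_lid_jar and anything else below 0.05 N and linear speed of green_lid_jar above 0.7 m/s)).
It fails at once if the white-capped amber bottle is displaced by more than 30 mm or tipped over (distance of white_cap_bottle from where it was at the start of the episode above 0.03 m or angle between white_cap_bottle's own z axis and vertical above 0.6 rad).
It also fails if it takes over 64 s, if anything falls off the work surface, if the arm or the gripper's body presses on something with over 40 N, if the wrist force passes 120 N, or if a joint passes its speed limit or range.

## Working session

There is one attempt and no reset: what is moved stays moved. The work goes in short steps, Python scripts to look and compute and a tool call to move; the robot and the scene stay as the last step left them, time stands still between calls to the robot, and variables do not carry over. Pictures are saved under pics/ and viewed, at most 10 in all, crops included, and the job is handed in when it is done.

```bash
ls; mkdir -p pics
```

Run:
```python
from station import bot, read_camera, sign_off, sense
import cv2,numpy as np,pickle
s=sense();print(s['time_s'],s['tool_pos'],s['tcp_rot'],s['finger_gap'])
d={}
for n in("side","top"):
    c=read_camera(n);d[n]=c
    cv2.imwrite(f"pics/{n}1.png",cv2.cvtColor(c["pixels"],cv2.COLOR_RGB2BGR));print(n,c['intrinsics'],c['D'],c['xyz'],c['attitude'])
pickle.dump(d,open('d.pkl','wb'))
```

```text
pics
station.py
0.0 [ 0.15174842 -0.58011841  0.40380315] [-9.21173407e-04  9.91830297e-01  1.27561016e-01 -3.54941252e-05] 0.08773262646363728
side [[462.49291965   0.         281.27369282]
 [  0.         462.49291965 213.78373326]
 [  0.           0.           1.        ]] [-0.05046366  0.          0.          0.          0.        ] [ 0.40571365 -0.88268165  0.68931853] [-0.44307083  0.89238443 -0.0804526   0.02942195]
top [[389.07608672   0.         279.12345207]
 [  0.         389.07608672 211.95506748]
 [  0.           0.           1.        ]] [-0.11288587  0.          0.          0.          0.        ] [ 0.44928758 -0.03851582  0.75318959] [ 0.04666956 -0.69553529  0.71664549 -0.0217223 ]
```

View pics/top1.png

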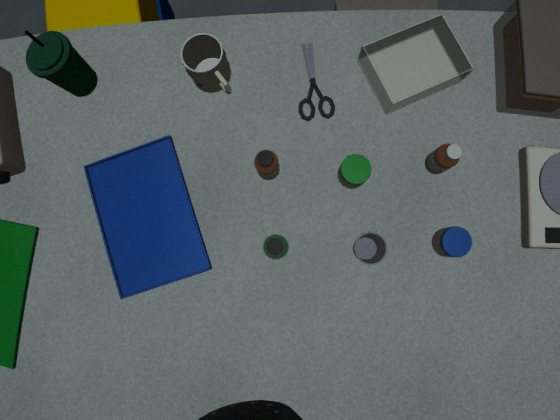

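View pics/side1.png

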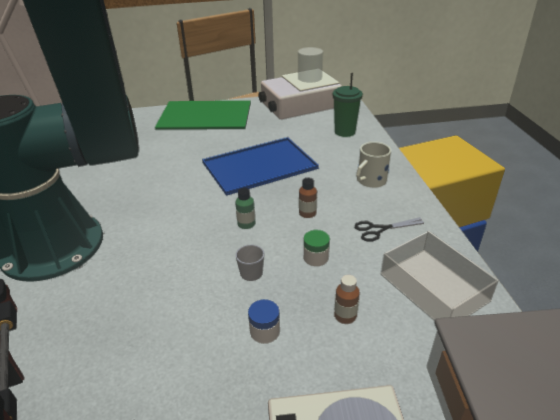

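Top view: the black-capped amber bottle is at about (267,160), the green-lid jar at (356,169), the white-capped bottle at (449,152) and the tray around (150,217). In the side view the amber bottle's cap is at (308,184) and the jar's lid at (316,241).

Create h.py:
```python
import cv2,numpy as np
from scipy.spatial.transform import Rotation as R
def rot(q): return R.from_quat(np.roll(q,-1))
def cast(c,p,z):
    u=cv2.undistortPoints(np.float64(p).reshape(-1,1,2),c['intrinsics'],c['D'])[:,0]
    d=rot(c['attitude']).apply(np.c_[u,np.ones(len(u))]);o=np.array(c['xyz'])
    return o+d*((z-o[2])/d[:,2])[:,None]
def blob(mask,roi=None):
    m=np.uint8(mask)*255
    if roi:
        k=np.zeros_like(m);x,y,r=roi;cv2.circle(k,(x,y),r,255,-1);m&=k
    cs,_=cv2.findContours(m,cv2.RETR_EXTERNAL,cv2.CHAIN_APPROX_NONE)
    return max(cs,key=cv2.contourArea)
def cen(c):
    m=cv2.moments(c);return np.array([m['m10'],m['m01']])/m['m00']
```

Run:
```python
from h import *;import pickle
d=pickle.load(open('d.pkl','rb'))
def hsv(n): return [x.astype(int) for x in cv2.split(cv2.cvtColor(d[n]['pixels'],cv2.COLOR_RGB2HSV))]
for n,rb,rj,rw in(("top",(267,160,22),(356,169,22),(453,151,14)),("side",(308,184,9),(316,241,18),(348,284,10))):
    h,s,v=hsv(n);c=d[n]
    for nm,m,roi,z in(("cap",v<60,rb,.087 if n=='side' else .096),("amber",(s>90)&((h<15)|(h>170)),rb[:2]+(35,),.05),("lid",(h>45)&(h<75)&(s>100),rj,.049 if n=='side' else .058),("wcap",(v>150)&(s<60),rw,.09)):
        k=blob(m,roi);(x,y),r=cv2.minEnclosingCircle(k)
        print(n,nm,cen(k),(x,y),r,cv2.contourArea(k),cast(c,cen(k),z)[0][:2])
    k=blob((h>100)&(h<125)&(s>120),(150,217,100) if n=='top' else (260,165,65))
    for z in (0.014,):
        w=cast(c,k[:,0],z)[:,:2].astype(np.float32)
        r=cv2.minAreaRect(w);print('tray',r,cv2.boxPoints(r).round(3).tolist())
```

Run:
```python
from h import *;import pickle
d=pickle.load(open('d.pkl','rb'))
def hsv(n): return [x.astype(int) for x in cv2.split(cv2.cvtColor(d[n]['pixels'],cv2.COLOR_RGB2HSV))]
for n,rb,rj,rw in(("top",(267,160,22),(356,169,22),(453,151,14)),("side",(308,184,9),(316,241,18),(348,284,10))):
    h,s,v=hsv(n);c=d[n]
    for nm,m,roi,z in(("cap",v<60,rb,.087 if n=='side' else .096),("lid",(h>45)&(h<75)&(s>100),rj,.049 if n=='side' else .058),("wcap",(v>100)&(s<70),rw,.09)):
        k=blob(m,roi);(x,y),r=cv2.minEnclosingCircle(k)
        print(n,nm,cen(k).round(1),round(r,1),cv2.contourArea(k),cast(c,cen(k),z)[0][:2])
    k=blob((h>100)&(h<125)&(s>120),(150,217,100) if n=='top' else (260,165,65))
    r=cv2.minAreaRect(cast(c,k[:,0],.014)[:,:2].astype(np.float32));print('tray',r,cv2.boxPoints(r).round(3).tolist())
```

```text
top cap [265.1 158.8] 8.8 211.0 [0.60649531 0.00550382]
top lid [355.5 168.8] 15.1 670.5 [ 0.5912695  -0.15566683]
top wcap [456.3 148.8] 13.9 359.0 [ 0.61576398 -0.33122566]
tray ((0.5232827663421631, 0.25072744488716125), (0.2790807783603668, 0.1920858919620514), 17.083253860473633) [[0.3619999885559082, 0.3019999861717224], [0.4180000126361847, 0.11800000071525574], [0.6850000023841858, 0.20000000298023224], [0.628000020980835, 0.3840000033378601]]
side cap [307.5 183.7] 5.5 77.0 [0.60903046 0.00197127]
side lid [316.2 238.5] 12.2 296.5 [ 0.59488472 -0.1519742 ]
side wcap [348.7 282.4] 10.0 217.0 [ 0.612083   -0.32771055]
tray ((0.5232765674591064, 0.23796647787094116), (0.27559733390808105, 0.19646981358528137), 17.006282806396484) [[0.3630000054836273, 0.2919999957084656], [0.41999998688697815, 0.10400000214576721], [0.6840000152587891, 0.18400000035762787], [0.6259999871253967, 0.3720000088214874]]
```

Add to h.py:
```python
def to(p):
    from station import bot, read_camera, sign_off, sense
    s=sense();d=rot(s['tcp_rot']).inv().apply(np.array(p)-s['tool_pos'])
    print(round(s['time_s'],2),s['tool_pos'].round(4) if hasattr(s['tool_pos'],'round') else s['tool_pos'],'gap',s['finger_gap'],'shift',d.round(4))
```

```bash
python3 -c "
from h import *;to([.592,-.154,.38])"
```

```text
0.1 [ 0.1518 -0.5802  0.4039] gap 0.08777073629463263 shift [ 0.5337 -0.3009  0.0245]
```

Emit:
drive_effector --plan "0.088,0.53,-0.3,0.024,0,0,0;0.088,0.53,-0.3,0.024,0,0,0;0.088,0.53,-0.3,0.024,0,0,0;0.088,0.53,-0.3,0.024,0,0,0;0.088,0.53,-0.3,0.024,0,0,0;0.088,0.53,-0.3,0.024,0,0,0;0.088,0.53,-0.3,0.024,0,0,0;0.088,0.53,-0.3,0.024,0,0,0"

```text
time_s: 1.1
tool_pos: [0.5113, -0.2307, 0.3847]
tcp_rot: [-0.0, 0.992, 0.128, -0.0]
ft_force: [1.2, -0.3, 1.0]
finger_gap: 0.0879
finger_force: 0.0
```

```bash
python3 -c "
from h import *;to([.592,-.154,.38])"
```

```text
1.1 [ 0.5113 -0.2307  0.3847] gap 0.08790003602260145 shift [ 0.0975 -0.0537  0.0047]
```

Emit:
drive_effector --plan "0.088,0.0975,-0.054,0.005,0,0,0;0.088,0.0975,-0.054,0.005,0,0,0;0.088,0.0975,-0.054,0.005,0,0,0;0.088,0.0975,-0.054,0.005,0,0,0"

```text
time_s: 1.6
tool_pos: [0.5903, -0.1555, 0.3794]
tcp_rot: [-0.0, 0.992, 0.128, -0.001]
ft_force: [0.2, -0.1, 0.3]
finger_gap: 0.088
finger_force: 0.0
```

Run:
```python
from h import *
from station import bot, read_camera, sign_off, sense
to([.592,-.154,.205])
c=read_camera("wrist");print(c['xyz'],c['attitude'])
cv2.imwrite("pics/w1.png",cv2.cvtColor(c["pixels"],cv2.COLOR_RGB2BGR))
h,s,v=cv2.split(cv2.cvtColor(c['pixels'],cv2.COLOR_RGB2HSV))
k=blob((h>45)&(h<75)&(s>100));print(cen(k),cv2.minEnclosingCircle(k),cv2.contourArea(k),cast(c,cen(k),.058))
```

```text
1.6 [ 0.5903 -0.1555  0.3794] gap 0.0879777319018303 shift [ 0.0023 -0.0009  0.1744]
[ 0.66973594 -0.13543924  0.35973226] [ 0.11939693  0.78275082 -0.603601   -0.09333468]
[281.55926515 194.8418124 ] ((281.5694580078125, 194.80393981933594), 25.167619705200195) 1887.0 [[ 0.59386305 -0.15650913  0.058     ]]
```

View pics/w1.png

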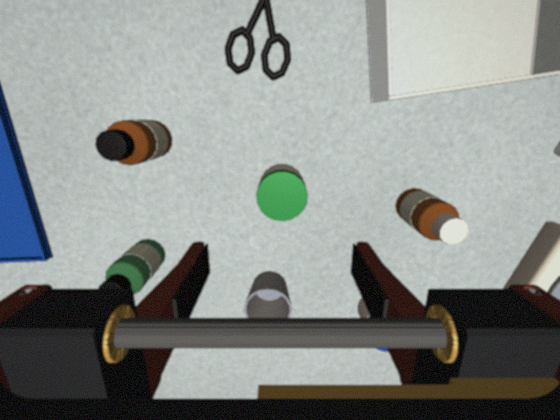

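The wrist view shows the green lid at (282,195), centred between the fingers and with nothing near them. That puts the jar at about (0.593, -0.156).

Emit:
drive_effector --plan "0.088,0.0025,0.001,0.05,0,0,0;0.088,0.0025,0.001,0.1,0,0,0;0.088,0.0025,0.001,0.14,0,0,0;0.088,0.0025,0.001,0.165,0,0,0;0.088,0.0025,0.001,0.174,0,0,0;0.088,0.0025,0.001,0.174,0,0,0;0.03,0.0025,0.001,0.174,0,0,0;0.03,0.0025,0.001,0.174,0,0,0"

```text
time_s: 2.65
tool_pos: [0.594, -0.156, 0.2072]
tcp_rot: [0.0, 0.992, 0.128, 0.001]
ft_force: [-0.3, -0.5, 0.1]
finger_gap: 0.0712
finger_force: 0.0
```

Emit:
drive_effector --plan "0.03,0,0,0,0,0,0;0.03,0,0,0,0,0,0;0.03,0,0,0,0,0,0;0.03,0,0,0,0,0,0"

```text
time_s: 3.15
tool_pos: [0.5937, -0.1558, 0.2065]
tcp_rot: [0.0, 0.992, 0.128, 0.0]
ft_force: [-1.1, -0.1, 6.5]
finger_gap: 0.0555
finger_force: 30.0
```

Emit:
drive_effector --plan "0.03,0,0,-0.02,0,0,0;0.03,0,0,-0.05,0,0,0;0.03,0,0,-0.085,0,0,0;0.03,0,0,-0.11,0,0,0;0.03,0,0,-0.12,0,0,0;0.03,0,0,-0.12,0,0,0"

```text
time_s: 3.9
tool_pos: [0.5934, -0.1557, 0.3259]
tcp_rot: [-0.0, 0.992, 0.128, 0.0]
ft_force: [0.1, -1.3, -2.2]
finger_gap: 0.0557
finger_force: 30.0
```

```bash
python3 -c "
from h import *;to([.466,.230,.325])"
```

```text
3.9 [ 0.5934 -0.1557  0.3259] gap 0.055732120085493025 shift [-0.0257 -0.4054  0.0009]
```

Lifted. Next I carry it over to the tray at about 0.4 m/s.

Emit:
drive_effector --plan "0.03,-0.002,-0.03,0,0,0,0;0.03,-0.005,-0.08,0,0,0,0;0.03,-0.008,-0.13,0,0,0,0;0.03,-0.011,-0.18,0,0,0,0;0.03,-0.014,-0.23,0,0,0,0;0.03,-0.017,-0.28,0,0,0,0;0.03,-0.021,-0.33,0,0,0,0;0.03,-0.023,-0.37,0,0,0,0"

```text
time_s: 4.9
tool_pos: [0.4761, 0.1978, 0.3245]
tcp_rot: [0.0, 0.992, 0.128, -0.001]
ft_force: [0.4, -0.3, -1.6]
finger_gap: 0.0553
finger_force: 30.0
```

Emit:
drive_effector --plan "0.03,-0.002,-0.025,0,0,0,0;0.03,-0.003,-0.035,0,0,0,0;0.03,-0.003,-0.035,0,0,0,0;0.03,-0.003,-0.035,0,0,0,0"

```text
time_s: 5.4
tool_pos: [0.4662, 0.2287, 0.3257]
tcp_rot: [0.0, 0.992, 0.127, -0.0]
ft_force: [-0.3, -0.0, -1.7]
finger_gap: 0.0554
finger_force: 30.0
```

```bash
python3 -c "
from h import *;to([.466,.230,.2105])"
```

```text
5.4 [0.4662 0.2287 0.3257] gap 0.05543632360351452 shift [ 0.0002 -0.0014  0.1152]
```

Emit:
drive_effector --plan "0.03,0,0,0.03,0,0,0;0.03,0,0,0.06,0,0,0;0.03,0,0,0.085,0,0,0;0.03,0,0,0.1,0,0,0;0.03,0,0,0.108,0,0,0;0.03,0,0,0.111,0,0,0;0.03,0,0,0.111,0,0,0"

```text
time_s: 6.28
tool_pos: [0.4662, 0.2295, 0.2154]
tcp_rot: [-0.0, 0.992, 0.128, 0.0]
ft_force: [0.3, 0.4, -1.9]
finger_gap: 0.0552
finger_force: 30.0
```

Emit:
drive_effector --plan "0.03,0,0,0.001,0,0,0;0.03,0,0,0.002,0,0,0;0.03,0,0,0.003,0,0,0;0.03,0,0,0.003,0,0,0"

```text
time_s: 6.78
tool_pos: [0.4658, 0.2295, 0.212]
tcp_rot: [-0.0, 0.992, 0.128, -0.0]
ft_force: [-1.5, -1.0, -2.1]
finger_gap: 0.0562
finger_force: 30.0
```

Emit:
drive_effector --plan "0.03,0,0,0.001,0,0,0;0.03,0,0,0.002,0,0,0;0.03,0,0,0.002,0,0,0"

```text
time_s: 7.15
tool_pos: [0.4659, 0.2295, 0.2105]
tcp_rot: [-0.0, 0.992, 0.128, 0.0]
ft_force: [-1.5, -0.0, 4.5]
finger_gap: 0.0558
finger_force: 30.0
```

Contact (about +6 N). I release and rise.

Emit:
drive_effector --plan "0.062,0,0,0,0,0,0;0.07,0,0,0,0,0,0;0.08,0,0,0,0,0,0;0.086,0,0,0,0,0,0;0.088,0,0,0,0,0,0"

```text
time_s: 7.78
tool_pos: [0.4659, 0.2295, 0.21]
tcp_rot: [-0.0, 0.992, 0.128, 0.0]
ft_force: [-0.0, 1.1, 0.9]
finger_gap: 0.0871
finger_force: 0.0
```

Emit:
drive_effector --plan "0.088,0,0,-0.03,0,0,0;0.088,0,0,-0.08,0,0,0;0.088,0,0,-0.13,0,0,0;0.088,0,0,-0.17,0,0,0;0.088,0,0,-0.17,0,0,0"

```text
time_s: 8.4
tool_pos: [0.467, 0.2299, 0.3833]
tcp_rot: [-0.001, 0.992, 0.128, 0.004]
ft_force: [-0.8, -1.2, -0.3]
finger_gap: 0.0876
finger_force: 0.0
```

Run:
```python
from h import *
from station import bot, read_camera, sign_off, sense
c=read_camera("wrist")
cv2.imwrite("pics/w2.png",cv2.cvtColor(c["pixels"],cv2.COLOR_RGB2BGR))
h,s,v=cv2.split(cv2.cvtColor(c['pixels'],cv2.COLOR_RGB2HSV))
k=blob((h>45)&(h<75)&(s>100));print(cast(c,cen(k),.062))
to([.607,.004,.38])
```

```text
[[0.43106369 0.49526192 0.062     ]]
8.45 [0.4662 0.2296 0.3812] gap 0.08768239530802634 shift [0.0791 0.2539 0.0014]
```

View pics/w2.png

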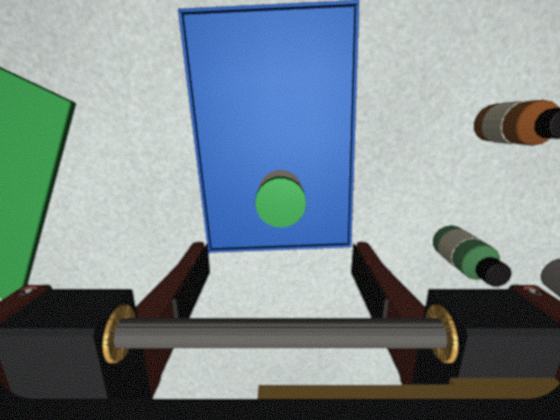

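The jar stands upright on the tray, with its lid at (281,201) and well inside the rim. The amber bottle is upright at the right, (520,122). Next is the bottle.

Emit:
drive_effector --plan "0.088,0.015,0.05,0,0,0,0;0.088,0.03,0.1,0,0,0,0;0.088,0.048,0.155,0,0,0,0;0.088,0.065,0.21,0,0,0,0;0.088,0.079,0.253,0.001,0,0,0;0.088,0.079,0.253,0.001,0,0,0;0.088,0.079,0.253,0.001,0,0,0"

```text
time_s: 9.32
tool_pos: [0.6054, 0.005, 0.3771]
tcp_rot: [-0.001, 0.992, 0.127, -0.002]
ft_force: [-0.1, 0.0, -0.5]
finger_gap: 0.0878
finger_force: 0.0
```

Run:
```python
from h import *
from station import bot, read_camera, sign_off, sense
c=read_camera("wrist")
h,s,v=cv2.split(cv2.cvtColor(c['pixels'],cv2.COLOR_RGB2HSV))
cv2.imwrite("pics/w3.png",cv2.cvtColor(c["pixels"],cv2.COLOR_RGB2BGR))
k=blob(v<60,(282,185,45));print(cen(k),cv2.minEnclosingCircle(k),cv2.contourArea(k),cast(c,cen(k),.096))
to([.607,.004,.215])
```

```text
[280.43480726 202.55272109] ((280.19232177734375, 202.5), 14.549026489257812) 588.0 [[0.61101109 0.00612578 0.096     ]]
9.38 [0.6053 0.0055 0.3776] gap 0.08795141009061112 shift [0.0017 0.0021 0.1626]
```

View pics/w3.png

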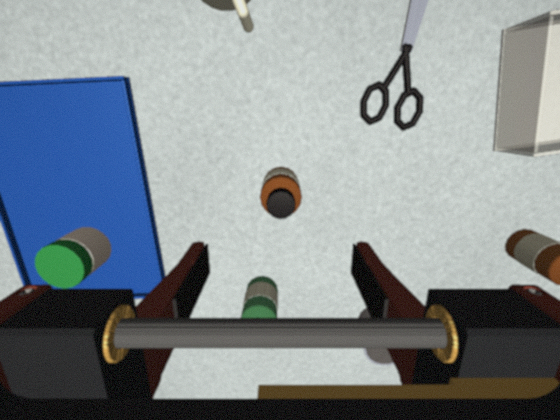

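The wrist view shows the black cap at (280,203), centred between the fingers. The bottle is at about (0.608, 0.005).

Emit:
drive_effector --plan "0.088,0.0025,0.001,0.05,0,0,0;0.088,0.0025,0.001,0.1,0,0,0;0.088,0.0025,0.001,0.14,0,0,0;0.088,0.0025,0.001,0.157,0,0,0;0.088,0.0025,0.001,0.162,0,0,0;0.088,0.0025,0.001,0.162,0,0,0;0.03,0.0025,0.001,0.162,0,0,0;0.03,0.0025,0.001,0.162,0,0,0"

```text
time_s: 10.38
tool_pos: [0.6095, 0.0043, 0.2182]
tcp_rot: [0.0, 0.992, 0.128, 0.001]
ft_force: [0.0, 0.3, 0.6]
finger_gap: 0.0716
finger_force: 0.0
```

Emit:
drive_effector --plan "0.03,0,0,0,0,0,0;0.03,0,0,0,0,0,0;0.03,0,0,0,0,0,0;0.03,0,0,0,0,0,0;0.03,0,0,0,0,0,0"

```text
time_s: 11.0
tool_pos: [0.609, 0.0044, 0.2171]
tcp_rot: [-0.0, 0.992, 0.128, 0.0]
ft_force: [-0.6, 0.5, 1.6]
finger_gap: 0.0434
finger_force: 30.0
```

Emit:
drive_effector --plan "0.03,0,0,-0.02,0,0,0;0.03,0,0,-0.05,0,0,0;0.03,0,0,-0.08,0,0,0;0.03,0,0,-0.1,0,0,0;0.03,0,0,-0.1,0,0,0;0.03,0,0,-0.1,0,0,0"

```text
time_s: 11.75
tool_pos: [0.6085, 0.0044, 0.316]
tcp_rot: [-0.0, 0.992, 0.128, -0.001]
ft_force: [-0.5, -0.2, -1.3]
finger_gap: 0.0435
finger_force: 30.0
```

```bash
python3 -c "
from h import *;to([.580,.265,.317])"
```

```text
11.75 [0.6085 0.0044 0.316 ] gap 0.043452812803771765 shift [ 0.0383 -0.2594 -0.0009]
```

Emit:
drive_effector --plan "0.03,0.004,-0.03,0,0,0,0;0.03,0.012,-0.08,0,0,0,0;0.03,0.019,-0.13,0,0,0,0;0.03,0.027,-0.18,0,0,0,0;0.03,0.034,-0.23,0,0,0,0;0.03,0.038,-0.259,0,0,0,0;0.03,0.038,-0.259,0,0,0,0;0.03,0.038,-0.259,0,0,0,0"

```text
time_s: 12.75
tool_pos: [0.5799, 0.2639, 0.3158]
tcp_rot: [0.0, 0.992, 0.128, -0.001]
ft_force: [0.2, -0.4, -1.6]
finger_gap: 0.0437
finger_force: 30.0
```

Emit:
drive_effector --plan "0.03,0,0,0.03,0,0,0;0.03,0,0,0.06,0,0,0;0.03,0,0,0.08,0,0,0;0.03,0,0,0.089,0,0,0;0.03,0,0,0.093,0,0,0;0.03,0,0,0.093,0,0,0"

```text
time_s: 13.5
tool_pos: [0.5806, 0.2642, 0.2244]
tcp_rot: [-0.0, 0.992, 0.127, 0.0]
ft_force: [-0.2, 0.7, -0.5]
finger_gap: 0.0437
finger_force: 30.0
```

Emit:
drive_effector --plan "0.03,0,0,0.001,0,0,0;0.03,0,0,0.002,0,0,0;0.03,0,0,0.002,0,0,0"

```text
time_s: 13.88
tool_pos: [0.5802, 0.2647, 0.2222]
tcp_rot: [-0.0, 0.992, 0.128, 0.0]
ft_force: [0.6, -0.6, -0.4]
finger_gap: 0.0433
finger_force: 30.0
```

Emit:
drive_effector --plan "0.03,0,0,0.001,0,0,0;0.03,0,0,0.0015,0,0,0;0.03,0,0,0.0015,0,0,0"

```text
time_s: 14.25
tool_pos: [0.5803, 0.2647, 0.2211]
tcp_rot: [-0.0, 0.992, 0.128, 0.0]
ft_force: [-2.2, 0.4, 4.9]
finger_gap: 0.0436
finger_force: 30.0
```

Contact. I release, rise and check.

Emit:
drive_effector --plan "0.05,0,0,0,0,0,0;0.06,0,0,0,0,0,0;0.075,0,0,0,0,0,0;0.085,0,0,0,0,0,0;0.088,0,0,0,0,0,0;0.088,0,0,0,0,0,0"

```text
time_s: 15.0
tool_pos: [0.5802, 0.2646, 0.2205]
tcp_rot: [-0.0, 0.992, 0.128, 0.0]
ft_force: [0.1, -0.4, 0.3]
finger_gap: 0.0877
finger_force: 0.0
```

Emit:
drive_effector --plan "0.088,0,0,-0.03,0,0,0;0.088,0,0,-0.08,0,0,0;0.088,0,0,-0.13,0,0,0;0.088,0,0,-0.16,0,0,0;0.088,0,0,-0.16,0,0,0;0.088,0,0,-0.16,0,0,0"

```text
time_s: 15.75
tool_pos: [0.5797, 0.2644, 0.3793]
tcp_rot: [0.0, 0.992, 0.128, -0.001]
ft_force: [-1.7, -0.5, -0.5]
finger_gap: 0.0879
finger_force: 0.0
```

Run:
```python
from h import *
from station import bot, read_camera, sign_off, sense
for n in("wrist","side"):
    c=read_camera(n);cv2.imwrite(f"pics/{n}4.png",cv2.cvtColor(c["pixels"],cv2.COLOR_RGB2BGR))
```

```text
(no output)
```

View pics/wrist4.png

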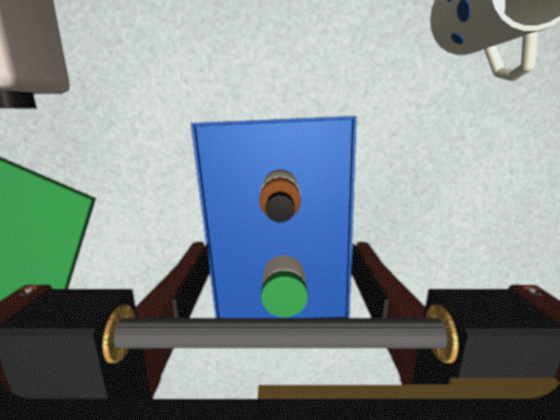

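View pics/side4.png

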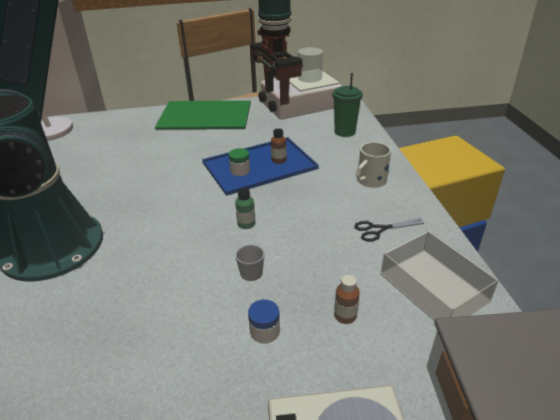

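In the side view the bottle (279,147) and jar (239,162) stand upright well inside the tray. The white-capped bottle at (347,300) hasn't moved.

```bash
python3 -c "
from station import bot, read_camera, sign_off, sense
print(sign_off())"
```

```text
the job is handed in; nothing more can be done
None
```

The job is handed in: the black-capped amber bottle and the green-lidded jar both stand upright and released on the blue tray, and the white-capped bottle was left untouched; the judge's verdict was not shown.

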